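Close the strainer of the irrigation pump

ROBOT

A 6-joint arm with a two-finger parallel gripper is mounted at the origin on the work surface. World frame = base frame: x ahead of the robot, y to its left, z up, the work surface at z = 0. Lengths are in mm, angles in rad, forces in N, time in s.
With the tool pointing down it reaches from about 325 to 850 mm from the base axis. Payload 4.4 kg.
Tool frame: the origin (TCP) lies midway between the tips of the shut fingers; the grasp point (between the pads) lies 19 mm behind it (robot.pinch_z is the distance from the TCP to the grasp point, in mm); z points along the fingers, y is the line along which they close (so a half turn about z gives the same grasp; the last joint's range is limited). The gripper opens to 94 mm and grips with 3 to 60 N. Pads are 16 mm wide; open, the fingers measure 119 mm over their backs; the gripper's body (75 mm by 177 mm) begins 78 mm behind the grasp point.
Start: joints at [-1.359, 0.207, 1.542, -0, 1.393, -0.15], TCP at [203.514, -537.782, 205.447] pointing down, gripper open.
Joint ranges: [-2.73, 2.73], [-0.86, 2.22], [0.23, 2.46], [-1.11, 4.25], [0.08, 2.63], [-2.82, 2.82]. Speed limits (rad/s): [2.79, 2.79, 3.14, 3.14, 3.14, 3.14].

INTERFACE

Orientations are given as a unit quaternion [w, x, y, z].
In Python, from cell import robot, viewer, models gives the robot as it stands.
- The arm moves only by the tool jog_arm, never from a script. Its argument "motion" is a list of rows, each a list of 3 entries, a list of its own where there are three numbers: the turn, a rotation vector about the tool's x, y, z in rad, then the shift along the tool's x, y, z in mm, then the opening, from -1 (shut) to 1 (fully open). A call has 1 to 12 rows; each row shifts and turns the commanded pose from where the row before left it, along the tool's axes as they then stand; what a row does not reach is not made up. A row lasts 1/8 s, in which the tool goes at most 62.5 mm and 10.7 degrees, less where a joint would pass 70% of its speed; a pose out of reach is approached as far as the arm can. A call with a gripper value outside its range is refused whole. The fingers move at their own pace and stop on an object; "force" is the grip in N (left out, the last holds). Time passes only in rows, so rows that do not move let the fingers close. It gives the time, the measured TCP pose, the force, the opening and the grip force at its end, in the units of the state.
- robot.state(): the state, without advancing time (a new reading comes with each control period).
- viewer.capture(name): name is "side" or "top" or "wrist"; returns a dict with "pixels" (480x640x3 uint8, red, green, blue), "K" (3x3 intrinsics, pixels), "world_from_camera" (4x4, takes a point from camera to world coordinates). Camera axes: x right, y up, looking along -z (the intrinsics and any distortion apply to the point x, -y, -z); pixel columns grow to the right and rows downward; lengths in mm; the calibration is good to about 2 mm. A picture is of the moment at which its call begins. There is no depth.
- robot.finish_job(): hands the job in; it is judged then, once.
Trained networks look in the newest picture that a camera, given by its name, has taken for a name from the list of things; names that differ only in an ending like _2 or _b are one class to them, and where a whole thing is asked for, a point or a joint stands for the part that bears it (a point fixed in the world has none). Each returns a list of dicts, best first, with "confidence" (0 to 1); they miss things now and then, are a little off and sometimes report something else, mostly with a low value. They report only what shows in the picture. A call takes as long as a camera call. They do not tell look-alikes from the thing itself.
- models.cut_out(target, camera): "mask" (480x640 bool, what is visible of it) and "point" ([column, row] in pixels, amid what is visible of it).
The state is a dict: "clock": time; "joints": joint angles; "joint_velocities": joint speeds; "joint_torque": joint torques, N m; "tcp_pos": TCP position; "orientation": TCP orientation; "ft_force": force on the tool from outside, world axes, zero at the start; "torque": the same for the moment, N m; "gripper_width": opening from 0.0 (shut) to 1.0 (fully open); "finger_force": force on a finger pad.
Only numpy, scipy, OpenCV 4.12 (cv2) and the standard library are available. Lean on these libraries where they do the work, as an engineer would, in place of code of your own. Each camera call takes 0.05 s, during which the arm holds its last target. There are 200 camera calls.

TASK

Close up the irrigation pump's strainer: pick up the blue lid by its grip bar, lower it level into the pot so that its two pins go down through the two notches, and turn it clockwise (seen from above) until you feel the ramps bite, then about 10 degrees further to make it hand-tight on its seal. Where the bite comes depends on the state of the seal, so go by feel: neither leave the lid loose nor force it. Let go of it, and leave the other things on the shelf where they are.

Things in the scene. Friction and masses are not known exactly. Their poses are not given: they have to be found in the camera images.
- lid: Blue lid, about 0.25 kg: disc 100 mm wide, 14 thick. Grip bar 84 mm long (along its x), 32 wide, 32 to 62 mm above the underside, on a 26 mm wide hub: grip it 50 mm up. Two round pins 11 mm thick on the rim at +x and -x, tips 63 mm from the axis, centred 6.5 mm up: the bar points at the pins; a half turn makes no difference. Origin: centre of the underside, z up.
- pump: Irrigation pump, fixed: black upright strainer pot 148 mm wide, 165 high; inlet stub to -y; green motor to +y (outlet stub 180 mm high, 115 mm from the pot's axis). Origin on the shelf under the pot's axis. Notches at its +x and -x, marked white. Clockwise of each, 8 to 90 degrees, a ramp under the flange drops 0.1 mm per degree, then a stop. Wet slick plastic; the lid stays where it is turned to.
- mouth (a point): Centre of the pot's mouth, 165 mm above the shelf, level with the top of its grey flange; axes as the pump's. Opening 106 mm wide (lid disc 100). The notches are about 18 mm wide and reach 67 mm from the axis. With its pins through the 8 mm thick flange the lid rests on the seal, underside 21 to 27 mm below this point; a pin that misses its notch stops the lid at the flange.
- seat: Fixed ledge in the pot, 39 mm below the mouth. Its red seal ring (15 N/mm) is up to 2.5 mm high or low, so the ramps bite 15 to 70 degrees from the notch: they begin to draw the lid down (0.06 mm a degree) and take over a light push of 3 N. Squeeze then grows 1.3 N a degree to about 20 N at hand-tight; below 9 N leaks, above 28 is overtight, 40 ruins it. At rest friction hides the torque.
- funnel: Bystander: red plastic funnel standing mouth down, 104 mm wide, 105 mm high. Origin under its centre.
- padlock: Bystander: steel padlock lying flat, body 42 x 50 x 22 mm, shackle to its +x. Origin under the body's centre.
- cup: Bystander: small aluminium rain gauge cup standing upright, 72 mm wide, 85 mm high. Origin under its centre.
- tub: Bystander: orange flip-top storage tub, 118 x 168 mm, 100 mm high. Origin under its centre.
Not all that is in view belongs to the job. There is more than one size of the lid; the one meant has the size given above.

How it is judged:
By the outcome, as a careful person would: the job done as asked, in the order asked, and still so for the second after the job is handed in, with the robot touching nothing.
It also fails if it takes over 64 s, if anything falls off the work surface, if the arm or the gripper's body presses on something with over 40 N, if the wrist force passes 120 N, or if a joint passes its speed limit or range.

## Working session

There is one attempt and no reset: what is moved stays moved. The work goes in short steps, Python scripts to look and compute and a tool call to move; the robot and the scene stay as the last step left them, time stands still between calls to the robot, and variables do not carry over. Pictures are saved under pics/ and viewed, at most 10 in all, crops included, and the job is handed in when it is done.

Besides the shell and the picture viewer there is one more tool, called after "Emit:" by a JSON object that holds its "method" and its "body". jog_arm: Moves the arm, as the interface text tells. Its arguments: {"type":"object","properties":{"motion":{"type":"array"},"force":{"type":"number"}},"required":["motion"]}

```bash
mkdir -p pics; ls; cat > h.py <<'E'
from cell import robot, viewer, models
import numpy as np, cv2
def cap(n,f=None):
    c=viewer.capture(n)
    if f: cv2.imwrite('pics/'+f,c['pixels'][:,:,::-1])
    return c
def ray(c,p):
    K=np.array(c['K']);T=np.array(c['world_from_camera'])
    d=np.linalg.inv(K)@[p[0],p[1],1]; d=T[:3,:3]@[d[0],-d[1],-d[2]]
    return T[:3,3],d
def atz(c,p,z):
    o,d=ray(c,p); return o+d*(z-o[2])/d[2]
def proj(c,P):
    T=np.linalg.inv(np.array(c['world_from_camera'])); q=T[:3,:3]@P+T[:3,3]
    u=np.array(c['K'])@[q[0],-q[1],-q[2]]; return u[:2]/u[2]
E
python3 - <<'E'
from h import *
a=cap('top');b=cap('side')
cv2.imwrite('pics/top.png',a['pixels'][:,:,::-1]);cv2.imwrite('pics/side.png',b['pixels'][:,:,::-1])
for c,n in((a,'top'),(b,'side')):
    print(n,np.round(c['world_from_camera'],2).tolist(),np.round(c['K'],1).tolist())
    for t in ['lid','pump','seat','funnel','padlock','cup','tub']:
        for r in models.cut_out(t,n):
            z={'lid':40,'pump':165,'seat':126}.get(t,50)
            print(n,t,round(r['confidence'],2),np.round(r['point']),r['mask'].sum(),np.round(atz(c,r['point'],z)))
E
```

```text
pics
top [[-0.0, 0.99, -0.16, 436.21], [-1.0, -0.01, -0.02, -132.67], [-0.02, 0.16, 0.99, 1031.51], [0.0, 0.0, 0.0, 1.0]] [[499.9, 0.0, 316.5], [0.0, 499.9, 242.8], [0.0, 0.0, 1.0]]
top lid 0.94 [473. 312.] 1082 [ 456. -415.   40.]
top lid 0.88 [440. 362.] 1186 [ 362. -347.   40.]
top lid 0.6 [392. 292.] 1928 [ 497. -258.   40.]
top pump 0.88 [176. 312.] 18267 [457. 131. 165.]
top seat 0.73 [222. 265.] 1470 [543.  61. 126.]
top funnel 0.86 [302. 149.] 1852 [790. -81.  50.]
top padlock 0.66 [378. 175.] 621 [ 733. -236.   50.]
top cup 0.82 [340. 351.] 1177 [ 384. -155.   50.]
top cup 0.31 [179. 312.] 18448 [458. 159.  50.]
top tub 0.81 [183. 148.] 5968 [794. 164.  50.]
side [[-0.95, 0.22, -0.22, 394.09], [-0.31, -0.7, 0.64, 437.31], [-0.01, 0.67, 0.74, 789.33], [0.0, 0.0, 0.0, 1.0]] [[482.8, 0.0, 320.8], [0.0, 482.8, 234.5], [0.0, 0.0, 1.0]]
side lid 0.79 [414. 195.] 749 [ 454. -390.   40.]
side lid 0.74 [452. 224.] 821 [ 360. -321.   40.]
side lid 0.66 [380. 239.] 1685 [ 495. -236.   40.]
side pump 0.61 [339. 374.] 19153 [475. 138. 165.]
side funnel 0.81 [214. 268.] 1912 [787. -57.  50.]
side padlock 0.61 [272. 221.] 612 [ 725. -208.   50.]
side cup 0.71 [430. 276.] 1712 [ 380. -163.   50.]
side cup 0.26 [381. 239.] 1692 [ 493. -227.   50.]
side tub 0.93 [153. 367.] 9853 [789. 166.  50.]
side tub 0.28 [276. 222.] 513 [ 717. -207.   50.]
```

View pics/top.png

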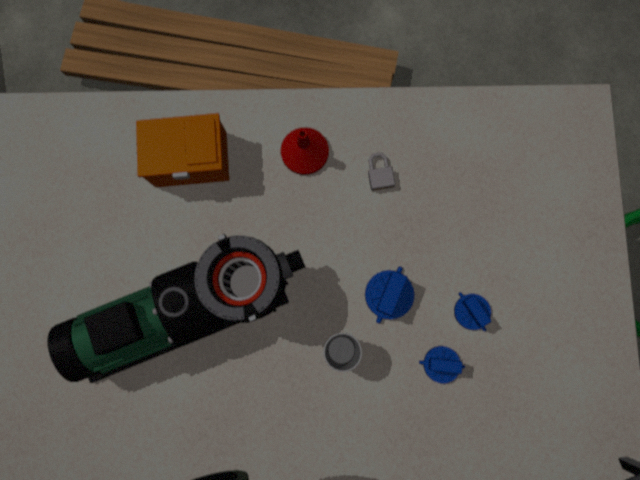

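View pics/side.png

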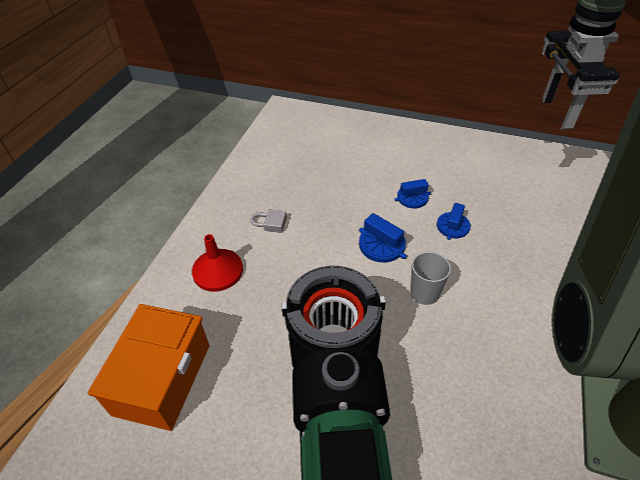

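Candidates for the lid are the blue ones at top-view pixels (390,295), (473,312) and (442,365). The first is about 49 px wide, or about 100 mm; the other two are about 37 px, or 75 mm. I choose (390,295) and will check it in rectified metric crops. The pot mouth is at about (238,280), with white notch marks at about (223,238) and (252,318).

```bash
python3 - <<'E'
from h import *
from scipy.spatial.transform import Rotation as R
def rect(c,cx,cy,z,h=100,s=3):
    # image: right=+x, up=+y
    src=[];dst=[]
    for dx,dy in((-h,-h),(h,-h),(h,h),(-h,h)):
        src.append(proj(c,np.array([cx+dx,cy+dy,z])));dst.append([(dx+h)*s/2,(h-dy)*s/2])
    H=cv2.getPerspectiveTransform(np.float32(src),np.float32(dst))
    im=cv2.warpPerspective(c['pixels'],H,(h*s,h*s))
    for k in range(-h,h+1,20):
        p=int((k+h)*s/2); cv2.line(im,(p,0),(p,6),(255,255,0));cv2.line(im,(0,p),(6,p),(255,255,0))
    return im
a=cap('top');b=cap('side')
out=np.vstack([np.hstack([rect(c,497,-255,14),rect(c,543,65,165)]) for c in(a,b)])
cv2.imwrite('pics/rect.png',out[:,:,::-1])
s=robot.state(); print(R.from_quat(np.array(s['orientation'])[[1,2,3,0]]).as_matrix().round(3).tolist(),s['clock'],s['ft_force'])
# lid pins: mask points farthest from disc centre, at z 6.5
for n,c in(('top',a),('side',b)):
    r=[q for q in models.cut_out('lid',n) if q['mask'].sum()>1400][0]
    v,u=np.nonzero(r['mask']); P=np.array([atz(c,(x,y),8)[:2] for x,y in zip(u,v)])
    ctr=np.median(P,0); 
    d=P-ctr; ang=np.degrees(np.arctan2(d[:,1],d[:,0])); rr=np.hypot(*d.T)
    far=np.argsort(-rr)[:40]; print(n,ctr.round(),[(round(rr[i]),round(ang[i])) for i in far[::4]])
E
```

```text
[[0.935, 0.354, 0.0], [0.354, -0.935, -0.0], [0.0, 0.0, -1.0]] 0.9 [0.42900461 0.168964   0.8541267 ]
top [ 494. -257.] [(62, 155), (60, 158), (59, -21), (59, -19), (58, 160), (57, -26), (56, 152), (56, 150), (55, 161), (54, -25)]
side [ 499. -262.] [(78, -61), (76, -68), (74, -64), (73, -71), (71, -62), (70, -67), (70, -73), (68, -51), (67, -65), (67, -69)]
```

View pics/rect.png

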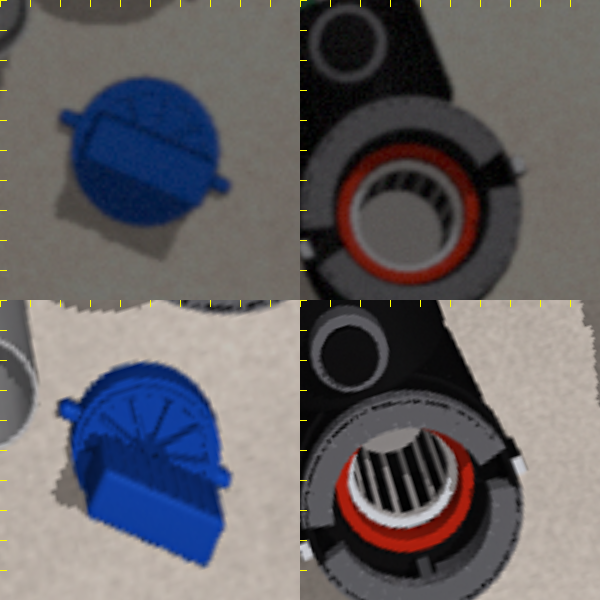

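The rectified crops (1.5 px/mm) show the chosen lid with a disc about 147 px or 98 mm wide, so it's the right one. Its pins are at (70,118) and (222,185), which puts it near (494,-254) with the bar at about -23.8°. The flange is 222 px or 148 mm wide and centred near (517,29). The notch marks at (520,165) and (306,252) give about 22°.

Emit:
{"method": "jog_arm", "body": {"motion": [[[0,0,0],[46.5,-20.4,0],1],[[0,0,0],[46.5,-20.4,0],1],[[0,0,0],[46.5,-20.4,0],1],[[0,0,0],[46.5,-20.4,0],1],[[0,0,0],[46.5,-20.4,0],1],[[0,0,0],[46.5,-20.4,0],1],[[0,0,0],[46.5,-20.4,0],1],[[0,0,0],[46.5,-20.4,0],1],[[0,0,-0.18],[0,0,0],1],[[0,0,-0.18],[0,0,0],1],[[0,0,-0.18],[0,0,0],1],[[0,0,-0.18],[0,0,0],1]]}}

```text
clock: 2.5
tcp_pos: [493.7, -253.3, 205.4]
orientation: [-0.0, 0.856, 0.518, -0.0]
ft_force: [-0.8, 0.4, 0.3]
gripper_width: 0.998
finger_force: 0.0
```

Emit:
{"method": "jog_arm", "body": {"motion": [[[0,0,-0.18],[0,0,0],1],[[0,0,-0.18],[0,0,0],1],[[0,0,-0.18],[0,0,0],1],[[0,0,-0.18],[0,0,0],1],[[0,0,-0.18],[0,0,0],1],[[0,0,-0.18],[0,0,0],1],[[0,0,-0.18],[0,0,0],1],[[0,0,-0.18],[0,0,0],1],[[0,0,-0.18],[0,0,0],1],[[0,0,-0.025],[0,0,0],1],[[0,0,0],[0,0,0],1]]}}

```text
clock: 3.88
tcp_pos: [493.7, -253.5, 205.5]
orientation: [0.0, 0.207, 0.978, 0.0]
ft_force: [-0.3, 0.8, 0.4]
gripper_width: 1.0
finger_force: 0.0
```

```bash
cat >> h.py <<'E'
from scipy.spatial.transform import Rotation as R
def rot(s): return R.from_quat(np.array(s['orientation'])[[1,2,3,0]]).as_matrix()
def st():
    s=robot.state(); M=rot(s)
    print('t',round(s['clock'],2),'tcp',np.round(s['tcp_pos'],1),'yaw',round(np.degrees(np.arctan2(M[1,0],M[0,0])),2),'tilt',np.round(M[:2,2],4),'j',np.round(s['joints'],2),'F',np.round(s['ft_force'],1),'T',np.round(s['torque'],2),'w',round(s['gripper_width'],3),'ff',np.round(s['finger_force'],1)); return s
def rect(c,cx,cy,z,h=100,s=3):
    src=[];dst=[]
    for dx,dy in((-h,-h),(h,-h),(h,h),(-h,h)):
        src.append(proj(c,np.array([cx+dx,cy+dy,z])));dst.append([(dx+h)*s/2,(h-dy)*s/2])
    im=cv2.warpPerspective(c['pixels'],cv2.getPerspectiveTransform(np.float32(src),np.float32(dst)),(h*s,h*s))
    for k in range(-h,h+1,20):
        p=int((k+h)*s/2); cv2.line(im,(p,0),(p,6),(255,255,0));cv2.line(im,(0,p),(6,p),(255,255,0))
    return im
E
python3 - <<'E'
from h import *
st(); c=cap('wrist')
im=rect(c,494,-254,62,80,4)   # 2 px/mm, plane of the bar's top
im2=rect(c,494,-254,6.5,80,4)
cv2.imwrite('pics/w1.png',np.hstack([im,im2])[:,:,::-1])
print(np.round(c['world_from_camera'],2).tolist())
E
```

```text
t 3.88 tcp [ 493.7 -253.5  205.5] yaw 156.11 tilt [ 0.0001 -0.    ] j [-0.63  0.16  1.59  0.    1.39 -1.78] F [-0.3  0.8  0.4] T [ 0.05 -0.12  0.02] w 1.0 ff 0.0
[[0.4, -0.88, -0.24, 421.35], [0.91, 0.39, 0.11, -222.48], [0.0, -0.27, 0.96, 384.04], [0.0, 0.0, 0.0, 1.0]]
```

View pics/w1.png

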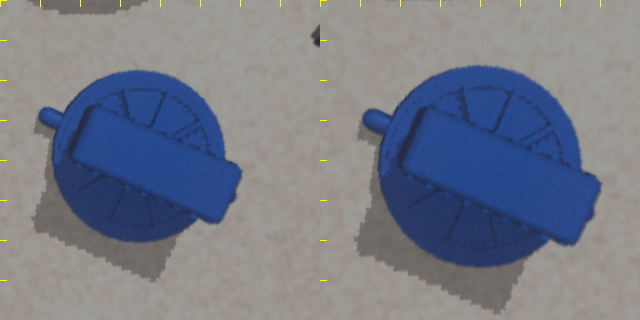

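The wrist crop at the bar-top plane (2 px/mm) shows bar corners at (88,105), (241,170), (222,223) and (72,158). That is 83 mm long, centred at about (493,-256) and at -23.4°, which matches the description. Next: descend and grip.

Emit:
{"method": "jog_arm", "body": {"motion": [[[0,0,0],[-0.4,-2.6,40],1],[[0,0,0],[0,0,45],1],[[0,0,0],[0,0,45],1],[[0,0,0],[0,0,25],1],[[0,0,0],[0,0,19.5],1],[[0,0,0],[0,0,0],1],[[0,0,0],[0,0,0],-1],[[0,0,0],[0,0,0],-1],[[0,0,0],[0,0,0],-1],[[0,0,0],[0,0,0],-1],[[0,0,0],[0,0,0],-1],[[0,0,0],[0,0,0],-1]], "force": 40}}

```text
clock: 5.42
tcp_pos: [493.0, -256.0, 31.0]
orientation: [0.0, 0.206, 0.979, 0.0]
ft_force: [-0.7, 0.1, 0.6]
gripper_width: 0.396
finger_force: 0.0
```

```bash
python3 -c "
from h import *
st()"
```

```text
t 5.42 tcp [ 493. -256.   31.] yaw 156.23 tilt [0. 0.] j [-0.63  0.37  1.73  0.    1.04 -1.79] F [-0.7  0.1  0.6] T [-0.   -0.1   0.02] w 0.396 ff 0.0
```

Emit:
{"method": "jog_arm", "body": {"motion": [[[0,0,0],[0,0,0],-1],[[0,0,0],[0,0,0],-1],[[0,0,0],[0,0,0],-1],[[0,0,0],[0,0,0],-1],[[0,0,0],[0,0,-10],-1],[[0,0,0],[0,0,-30],-1],[[0,0,0],[0,0,-45],-1],[[0,0,0],[0,0,-45],-1],[[0,0,0],[0,0,-45],-1],[[0,0,0],[0,0,-44],-1],[[0,0,0],[0,0,0],-1]]}}

```text
clock: 6.8
tcp_pos: [495.2, -257.6, 254.8]
orientation: [0.004, 0.206, 0.979, -0.002]
ft_force: [0.3, -0.0, -2.7]
gripper_width: 0.337
finger_force: 40.0
```

```bash
python3 -c "
from h import *
st()
c=cap('wrist')
im=rect(c,493,-256,281,80,4); 
cv2.imwrite('pics/w2.png',c['pixels'][:,:,::-1])
t=cap('top');cv2.imwrite('pics/t2.png',rect(t,493,-256,233,100,4)[:,:,::-1])
s=cap('side');
a=np.hstack([rect(t,493,-256,233,90,4),rect(s,493,-256,233,90,4)]);cv2.imwrite('pics/ts2.png',a[:,:,::-1])
"
```

```text
t 6.8 tcp [ 495.2 -257.6  254.8] yaw 156.24 tilt [ 0.0078 -0.0058] j [-0.63  0.13  1.53 -0.    1.47 -1.79] F [ 0.3 -0.  -2.7] T [ 0.07 -0.06 -0.02] w 0.337 ff 40.0
```

View pics/w2.png

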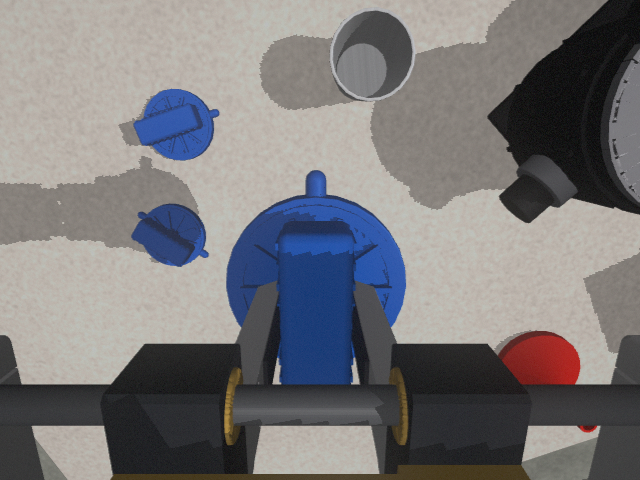

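The lid is held. The bar and the pin (316,170) are centred between the fingers, in line with the tool's x axis. Next I'll go above the pot and turn to the notches.

Emit:
{"method": "jog_arm", "body": {"motion": [[[0,0,0],[15.5,45.1,0],-1],[[0,0,0],[15.5,45.1,0],-1],[[0,0,0],[15.5,45.1,0],-1],[[0,0,0],[15.5,45.1,0],-1],[[0,0,0],[15.5,45.1,0],-1],[[0,0,0],[15.5,45.1,0],-1],[[0,0,-0.16],[0,0,0],-1],[[0,0,-0.16],[0,0,0],-1],[[0,0,-0.16],[0,0,0],-1],[[0,0,-0.16],[0,0,0],-1],[[0,0,-0.16],[0,0,0],-1],[[0,0,0],[0,0,0],-1]]}}

```text
clock: 8.45
tcp_pos: [515.3, 29.3, 247.1]
orientation: [-0.003, -0.19, 0.982, 0.001]
ft_force: [0.2, 0.2, -2.5]
gripper_width: 0.336
finger_force: 40.0
```

```bash
python3 - <<'E'
from h import *
s=st(); c=cap('wrist','w3.png')
t=cap('top');d=cap('side')
x,y=517,29
a=np.hstack([rect(t,x,y,165,90,4),rect(d,x,y,165,90,4)])
tz=s['tcp_pos'][2]-31
b=np.hstack([rect(c,x,y,165,90,4),rect(c,x,y,tz+6.5,90,4)])
cv2.imwrite('pics/r3.png',np.vstack([a,b])[:,:,::-1][:, :]); print(a.shape)
im=cv2.imread('pics/r3.png'); im=cv2.resize(im,None,fx=.83,fy=.83); cv2.imwrite('pics/r3s.png',im)
E
```

```text
t 8.45 tcp [515.3  29.3 247.1] yaw -158.04 tilt [-0.0054  0.0006] j [-0.11  0.05  1.63  0.    1.47 -2.07] F [ 0.2  0.2 -2.5] T [ 0.06 -0.08 -0.  ] w 0.336 ff 40.0
(360, 720, 3)
```

View pics/w3.png

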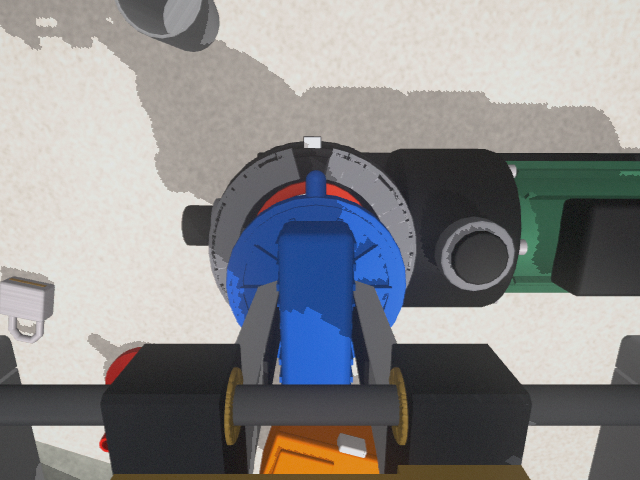

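View pics/r3s.png

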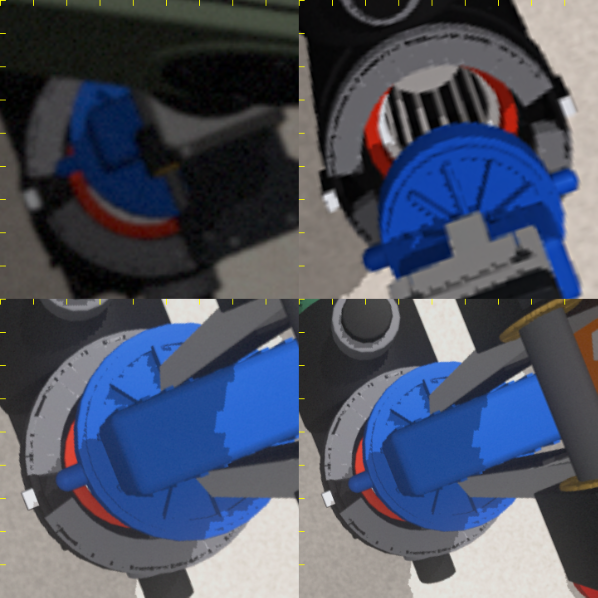

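Wrist view: the pin at (316,170), the notch gap at about (313,152) between flange ends, and the white mark at (312,142). The yaw is good and there's a lateral offset of 2–3 mm. I'll lower it closer and let it settle, then measure lid against flange in the same picture.

Emit:
{"method": "jog_arm", "body": {"motion": [[[0,0,0],[0,0,20],-1],[[0,0,0],[0,0,14],-1],[[0,0,0],[0,0,0],-1],[[0,0,0],[0,0,0],-1],[[0,0,0],[0,0,0],-1]]}}

```text
clock: 9.22
tcp_pos: [517.5, 29.1, 216.8]
orientation: [0.001, -0.191, 0.982, -0.0]
ft_force: [-1.1, -0.5, -3.0]
gripper_width: 0.343
finger_force: 40.0
```

```bash
cat > fit.py <<'E'
from h import *
from scipy.optimize import least_squares
s=st(); c=cap('wrist','w4.png')
im=c['pixels'].astype(int); hsv=cv2.cvtColor(c['pixels'],cv2.COLOR_RGB2HSV)
blue=((hsv[...,0]>100)&(hsv[...,0]<130)&(hsv[...,1]>120)).astype(np.uint8)
grey=((hsv[...,1]<50)&(hsv[...,2]>75)&(hsv[...,2]<190)).astype(np.uint8)
tcp=np.array(s['tcp_pos']);M=rot(s);lidz=tcp[2]-31
def circ(mask,z,r0,guess,angs,inner=False):
    P=[]
    for a in angs:
        u=np.array([np.cos(a),np.sin(a),0])
        rs=np.arange(r0-9,r0+9,.25)
        q=[proj(c,np.array([*guess,z])+r*u) for r in rs]
        v=np.array([mask[int(round(y)),int(round(x))] if 0<=x<640 and 0<=y<480 else 9 for x,y in q])
        if (v==9).any(): continue
        i=np.nonzero((v[:-1]==1)&(v[1:]==0))[0]
        if len(i)==1: P.append(np.array(guess)+rs[i[0]]*u[:2])
    P=np.array(P)
    f=lambda p:np.hypot(*(P-p[:2]).T)-p[2]
    o=least_squares(f,[*guess,r0],loss='soft_l1',f_scale=.5)
    return o.x,len(P),np.abs(f(o.x)).mean()
yaw=np.arctan2(M[1,0],M[0,0])
A=yaw+np.radians(np.arange(-100,101,2))
print('lid top edge',circ(blue,lidz+14,50,tcp[:2],A))
g=(515,28)
print('flange',circ(grey,165,74,g,A))
x=M[:2,0]
for z in(165,lidz+6.5):
  print([np.round(proj(c,np.array([*(tcp[:2]+k*x),z])),1).tolist() for k in(0,40,63)])
E
python3 fit.py
```

```text
t 9.22 tcp [517.5  29.1 216.8] yaw -157.94 tilt [ 0.0017 -0.0001] j [-0.11  0.08  1.67  0.    1.4  -2.07] F [-1.1 -0.5 -3. ] T [ 0.01 -0.13 -0.01] w 0.343 ff 40.0
lid top edge (array([516.03274814,  28.44780517,  48.93073868]), 96, np.float64(0.2808384382210733))
flange (array([516.12954704,  27.46431672,  74.01613603]), 64, np.float64(0.5841638686406185))
[[315.6, 266.1], [315.7, 203.9], [315.7, 165.5]]
[[315.7, 281.8], [315.7, 212.5], [315.8, 169.3]]
```

View pics/w4.png

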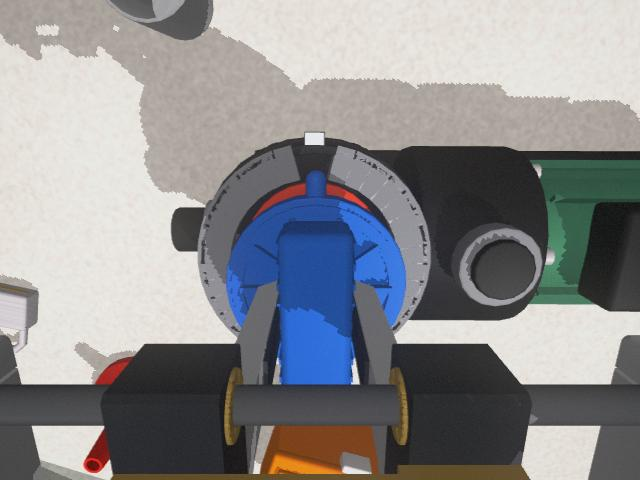

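The flange fit has radius 74.0 mm, as it should. The lid centre is about 1 mm off in world y, and the notch mark at (314,138) lines up with the pin at (316,175). I'll correct 1 mm and lower in steps.

Emit:
{"method": "jog_arm", "body": {"motion": [[[0,0,0],[0.3,-1,8],-1],[[0,0,0],[0,0,8],-1],[[0,0,0],[0,0,0],-1],[[0,0,0],[0,0,0],-1],[[0,0,0],[0,0,0],-1],[[0,0,0],[0,0,0],-1]]}}

```text
clock: 10.02
tcp_pos: [517.2, 28.1, 200.2]
orientation: [0.0, -0.191, 0.982, -0.0]
ft_force: [-0.0, 0.5, -3.6]
gripper_width: 0.339
finger_force: 40.0
```

```bash
python3 fit.py
```

```text
t 10.03 tcp [517.2  28.1 200.2] yaw -157.93 tilt [ 0.0006 -0.0001] j [-0.11  0.09  1.69  0.    1.37 -2.07] F [-0.   0.5 -3.6] T [ 0.06 -0.12 -0.02] w 0.339 ff 40.0
lid top edge (array([515.67142617,  27.49560962,  48.97057478]), 96, np.float64(0.2473818545312021))
flange (array([515.98958505,  27.39822953,  73.86329207]), 50, np.float64(0.5049903505629254))
[[315.6, 275.3], [315.6, 209.0], [315.6, 167.7]]
[[315.6, 281.9], [315.6, 212.6], [315.7, 169.3]]
```

Emit:
{"method": "jog_arm", "body": {"motion": [[[0,0,0],[0.2,0,4],-1],[[0,0,0],[0,0,4],-1],[[0,0,0],[0,0,0],-1],[[0,0,0],[0,0,0],-1]]}}

```text
clock: 10.58
tcp_pos: [516.8, 28.0, 191.9]
orientation: [-0.0, -0.191, 0.982, 0.0]
ft_force: [0.9, 0.5, -3.4]
gripper_width: 0.34
finger_force: 40.0
```

Emit:
{"method": "jog_arm", "body": {"motion": [[[0,0,0],[0,0,3],-1],[[0,0,0],[0,0,3],-1],[[0,0,0],[0,0,3],-1],[[0,0,0],[0,0,0],-1],[[0,0,0],[0,0,0],-1]]}}

```text
clock: 11.2
tcp_pos: [516.9, 28.0, 183.0]
orientation: [0.0, -0.191, 0.982, -0.0]
ft_force: [-0.6, 0.8, -2.5]
gripper_width: 0.336
finger_force: 40.0
```

```bash
python3 -c "
from h import *
st()"
```

```text
t 11.2 tcp [516.9  28.  183. ] yaw -157.93 tilt [ 0. -0.] j [-0.11  0.1   1.71 -0.    1.33 -2.07] F [-0.6  0.8 -2.5] T [ 0.06 -0.16 -0.04] w 0.336 ff 40.0
```

Emit:
{"method": "jog_arm", "body": {"motion": [[[0,0,0],[0,0,3],-1],[[0,0,0],[0,0,3],-1],[[0,0,0],[0,0,0],-1],[[0,0,0],[0,0,0],-1]]}}

```text
clock: 11.7
tcp_pos: [516.8, 28.0, 176.9]
orientation: [-0.0, -0.191, 0.982, 0.0]
ft_force: [-0.8, -0.7, -3.2]
gripper_width: 0.337
finger_force: 40.0
```

Emit:
{"method": "jog_arm", "body": {"motion": [[[0,0,0],[0,0,1],-1],[[0,0,0],[0,0,1],-1],[[0,0,0],[0,0,0],-1],[[0,0,0],[0,0,0],-1]]}}

```text
clock: 12.2
tcp_pos: [516.9, 28.0, 175.0]
orientation: [0.0, -0.191, 0.982, -0.0]
ft_force: [0.4, 0.8, -2.9]
gripper_width: 0.336
finger_force: 40.0
```

Emit:
{"method": "jog_arm", "body": {"motion": [[[0,0,0],[0,0,0.5],-1],[[0,0,0],[0,0,0.5],-1],[[0,0,0],[0,0,0],-1],[[0,0,0],[0,0,0],-1]]}}

```text
clock: 12.7
tcp_pos: [516.8, 28.0, 173.9]
orientation: [-0.0, -0.191, 0.982, 0.0]
ft_force: [0.7, -0.4, -2.1]
gripper_width: 0.338
finger_force: 40.0
```

Emit:
{"method": "jog_arm", "body": {"motion": [[[0,0,0],[0,0,0.5],-1],[[0,0,0],[0,0,0],-1],[[0,0,0],[0,0,0],-1]]}}

```text
clock: 13.08
tcp_pos: [516.8, 28.0, 173.4]
orientation: [-0.0, -0.191, 0.982, -0.0]
ft_force: [0.2, 0.1, -2.5]
gripper_width: 0.34
finger_force: 40.0
```

Emit:
{"method": "jog_arm", "body": {"motion": [[[0,0,0],[0,0,0.5],-1],[[0,0,0],[0,0,0],-1],[[0,0,0],[0,0,0],-1]]}}

```text
clock: 13.45
tcp_pos: [516.8, 28.0, 172.9]
orientation: [-0.0, -0.191, 0.982, 0.0]
ft_force: [-0.5, 0.5, -2.4]
gripper_width: 0.333
finger_force: 40.0
```

Emit:
{"method": "jog_arm", "body": {"motion": [[[0,0,0],[0,0,0.5],-1],[[0,0,0],[0,0,0],-1],[[0,0,0],[0,0,0],-1]]}}

```text
clock: 13.82
tcp_pos: [516.8, 28.0, 172.5]
orientation: [0.0, -0.191, 0.982, 0.0]
ft_force: [-0.1, 1.0, -3.0]
gripper_width: 0.338
finger_force: 40.0
```

Emit:
{"method": "jog_arm", "body": {"motion": [[[0,0,0],[0,0,0.5],-1],[[0,0,0],[0,0,0],-1],[[0,0,0],[0,0,0],-1]]}}

```text
clock: 14.2
tcp_pos: [516.8, 28.0, 171.9]
orientation: [0.0, -0.191, 0.982, 0.0]
ft_force: [-0.4, 0.5, -2.8]
gripper_width: 0.34
finger_force: 40.0
```

Emit:
{"method": "jog_arm", "body": {"motion": [[[0,0,0],[0,0,0.5],-1],[[0,0,0],[0,0,0],-1],[[0,0,0],[0,0,0],-1]]}}

```text
clock: 14.58
tcp_pos: [516.8, 28.0, 171.4]
orientation: [-0.0, -0.191, 0.982, 0.0]
ft_force: [-0.5, -0.2, -2.4]
gripper_width: 0.34
finger_force: 40.0
```

Emit:
{"method": "jog_arm", "body": {"motion": [[[0,0,0],[0,0,0.5],-1],[[0,0,0],[0,0,0],-1],[[0,0,0],[0,0,0],-1]]}}

```text
clock: 14.95
tcp_pos: [517.0, 28.0, 171.1]
orientation: [0.0, -0.191, 0.982, -0.0]
ft_force: [0.7, 0.4, -2.1]
gripper_width: 0.336
finger_force: 40.0
```

Emit:
{"method": "jog_arm", "body": {"motion": [[[0,0,0],[0,0,0.5],-1],[[0,0,0],[0,0,0],-1],[[0,0,0],[0,0,0],-1]]}}

```text
clock: 15.32
tcp_pos: [517.1, 28.0, 170.8]
orientation: [0.0, -0.191, 0.982, -0.0]
ft_force: [-0.0, 0.3, 0.6]
gripper_width: 0.339
finger_force: 40.0
```

Emit:
{"method": "jog_arm", "body": {"motion": [[[0,0,0],[0,0,0.5],-1],[[0,0,0],[0,0,0],-1],[[0,0,0],[0,0,0],-1]]}}

```text
clock: 15.7
tcp_pos: [517.2, 28.0, 170.5]
orientation: [0.001, -0.191, 0.982, -0.0]
ft_force: [-1.5, 0.9, 4.0]
gripper_width: 0.338
finger_force: 40.0
```

The lid is down on the seal: contact at TCP z 170.9, underside 25 mm below the mouth and inside the 21–27 mm range, so the pins are through the notches. I'll ease to a light push and turn clockwise in small steps, reading force and torque while moving.

Emit:
{"method": "jog_arm", "body": {"motion": [[[0,0,0],[0,0,-0.5],-1],[[0,0,0.05],[0,-0.04,0],-1],[[0,0,0.05],[0,-0.04,0],-1],[[0,0,0.05],[0,-0.04,0],-1],[[0,0,0.05],[0,-0.04,0],-1]]}}

```text
clock: 16.32
tcp_pos: [517.3, 27.7, 170.6]
orientation: [0.0, -0.092, 0.996, -0.0]
ft_force: [0.3, 0.5, 2.9]
gripper_width: 0.338
finger_force: 40.0
```

```bash
python3 -c "
from h import *
st()"
```

```text
t 16.32 tcp [517.3  27.7 170.6] yaw -169.48 tilt [ 0.0009 -0.0003] j [-0.11  0.12  1.72 -0.    1.3  -1.87] F [0.3 0.5 2.9] T [ 0.04 -0.08  0.01] w 0.338 ff 40.0
```

Emit:
{"method": "jog_arm", "body": {"motion": [[[0,0,0.03],[0,-0.02,0],-1],[[0,0,0.03],[0,-0.02,0],-1]]}}

```text
clock: 16.58
tcp_pos: [517.1, 27.8, 170.6]
orientation: [0.0, -0.062, 0.998, -0.0]
ft_force: [-0.2, -0.7, 3.2]
gripper_width: 0.336
finger_force: 40.0
```

```bash
python3 -c "
from h import *
st()"
```

```text
t 16.57 tcp [517.1  27.8 170.6] yaw -172.9 tilt [ 0.0006 -0.0001] j [-0.11  0.12  1.72 -0.    1.3  -1.81] F [-0.2 -0.7  3.2] T [ 0.06 -0.13  0.04] w 0.336 ff 40.0
```

Emit:
{"method": "jog_arm", "body": {"motion": [[[0,0,0.03],[0,-0.02,-0.3],-1],[[0,0,0.03],[0,-0.02,0],-1],[[0,0,0.03],[0,-0.02,0],-1]]}}

```text
clock: 16.95
tcp_pos: [516.8, 27.8, 170.7]
orientation: [-0.0, -0.017, 1.0, 0.0]
ft_force: [0.2, 0.6, 1.1]
gripper_width: 0.338
finger_force: 40.0
```

```bash
python3 -c "
from h import *
st()"
```

```text
t 16.95 tcp [516.8  27.8 170.7] yaw -178.09 tilt [-0.0001  0.0001] j [-0.11  0.12  1.72  0.    1.3  -1.72] F [0.2 0.6 1.1] T [ 0.06 -0.13  0.02] w 0.338 ff 40.0
```

Emit:
{"method": "jog_arm", "body": {"motion": [[[0,0,0.03],[0,-0.02,0],-1],[[0,0,0.03],[0,-0.02,0],-1],[[0,0,0.03],[0,-0.02,0],-1]]}}

```text
clock: 17.32
tcp_pos: [516.9, 27.7, 170.7]
orientation: [-0.0, 0.028, 1.0, 0.0]
ft_force: [0.6, 0.4, 1.4]
gripper_width: 0.335
finger_force: 40.0
```

```bash
python3 -c "
from h import *
st()"
```

```text
t 17.32 tcp [516.9  27.7 170.7] yaw 176.74 tilt [-0.0001  0.0001] j [-0.11  0.12  1.72  0.    1.31 -1.63] F [0.6 0.4 1.4] T [ 0.09 -0.12  0.08] w 0.335 ff 40.0
```

Emit:
{"method": "jog_arm", "body": {"motion": [[[0,0,0.03],[0,-0.02,0],-1],[[0,0,0.03],[0,-0.02,0],-1],[[0,0,0.03],[0,-0.02,0],-1]]}}

```text
clock: 17.7
tcp_pos: [516.8, 27.7, 170.7]
orientation: [-0.0, 0.073, 0.997, -0.0]
ft_force: [1.0, -0.2, 1.1]
gripper_width: 0.336
finger_force: 40.0
```

```bash
python3 -c "
from h import *
st()"
```

```text
t 17.7 tcp [516.8  27.7 170.7] yaw 171.59 tilt [-0.0001  0.    ] j [-0.11  0.12  1.72 -0.    1.31 -1.54] F [ 1.  -0.2  1.1] T [ 0.08 -0.16  0.04] w 0.336 ff 40.0
```

Emit:
{"method": "jog_arm", "body": {"motion": [[[0,0,0.03],[0,-0.02,0],-1],[[0,0,0.03],[0,-0.02,0],-1]]}}

```text
clock: 17.95
tcp_pos: [516.9, 27.6, 170.7]
orientation: [-0.0, 0.103, 0.995, 0.0]
ft_force: [-0.6, -0.1, 2.5]
gripper_width: 0.339
finger_force: 40.0
```

```bash
python3 -c "
from h import *
st()"
```

```text
t 17.95 tcp [516.9  27.6 170.7] yaw 168.15 tilt [-0.0001  0.    ] j [-0.11  0.12  1.72  0.    1.31 -1.48] F [-0.6 -0.1  2.5] T [ 0.06 -0.14  0.05] w 0.339 ff 40.0
```

Emit:
{"method": "jog_arm", "body": {"motion": [[[0,0,0.03],[0,-0.02,0],-1],[[0,0,0.03],[0,-0.02,0],-1]]}}

```text
clock: 18.2
tcp_pos: [516.8, 27.5, 170.7]
orientation: [-0.0, 0.133, 0.991, -0.0]
ft_force: [0.4, 0.3, 0.8]
gripper_width: 0.34
finger_force: 40.0
```

```bash
python3 -c "
from h import *
st()"
```

```text
t 18.2 tcp [516.8  27.5 170.7] yaw 164.71 tilt [-0.0001 -0.    ] j [-0.11  0.12  1.72 -0.    1.31 -1.42] F [0.4 0.3 0.8] T [ 0.05 -0.17 -0.01] w 0.34 ff 40.0
```

Emit:
{"method": "jog_arm", "body": {"motion": [[[0,0,0.03],[0,-0.02,0],-1],[[0,0,0.03],[0,-0.02,0],-1]]}}

```text
clock: 18.45
tcp_pos: [516.8, 27.5, 170.7]
orientation: [-0.0, 0.163, 0.987, 0.0]
ft_force: [0.1, -0.3, 1.2]
gripper_width: 0.342
finger_force: 40.0
```

```bash
python3 -c "
from h import *
st()"
```

```text
t 18.45 tcp [516.8  27.5 170.7] yaw 161.28 tilt [-0.0001  0.    ] j [-0.11  0.12  1.72  0.    1.31 -1.36] F [ 0.1 -0.3  1.2] T [ 0.04 -0.15  0.01] w 0.342 ff 40.0
```

Emit:
{"method": "jog_arm", "body": {"motion": [[[0,0,0.03],[0,-0.02,0],-1],[[0,0,0.03],[0,-0.02,0],-1]]}}

```text
clock: 18.7
tcp_pos: [516.8, 27.5, 170.7]
orientation: [-0.0, 0.192, 0.981, -0.0]
ft_force: [-0.4, -0.0, 2.3]
gripper_width: 0.341
finger_force: 40.0
```

```bash
python3 -c "
from h import *
st()"
```

```text
t 18.7 tcp [516.8  27.5 170.7] yaw 157.84 tilt [-0.0001 -0.    ] j [-0.11  0.12  1.72 -0.    1.31 -1.3 ] F [-0.4 -0.   2.3] T [ 0.02 -0.13 -0.02] w 0.341 ff 40.0
```

Emit:
{"method": "jog_arm", "body": {"motion": [[[0,0,0.03],[0,-0.02,0],-1],[[0,0,0.03],[0,-0.02,0],-1]]}}

```text
clock: 18.95
tcp_pos: [516.8, 27.4, 170.7]
orientation: [-0.0, 0.222, 0.975, -0.0]
ft_force: [-0.5, -0.1, 1.6]
gripper_width: 0.337
finger_force: 40.0
```

```bash
python3 -c "
from h import *
st()"
```

```text
t 18.95 tcp [516.8  27.4 170.7] yaw 154.4 tilt [-0.0001  0.    ] j [-0.11  0.12  1.72 -0.    1.31 -1.24] F [-0.5 -0.1  1.6] T [-0.01 -0.13  0.02] w 0.337 ff 40.0
```

Emit:
{"method": "jog_arm", "body": {"motion": [[[0,0,0.03],[0,-0.02,0],-1],[[0,0,0.03],[0,-0.02,0],-1]]}}

```text
clock: 19.2
tcp_pos: [516.8, 27.4, 170.7]
orientation: [-0.0, 0.251, 0.968, 0.0]
ft_force: [0.9, 0.3, 1.4]
gripper_width: 0.338
finger_force: 40.0
```

```bash
python3 -c "
from h import *
st()"
```

```text
t 19.2 tcp [516.8  27.4 170.7] yaw 150.96 tilt [-0.  0.] j [-0.11  0.12  1.72  0.    1.31 -1.18] F [0.9 0.3 1.4] T [-0.01 -0.13  0.06] w 0.338 ff 40.0
```

Emit:
{"method": "jog_arm", "body": {"motion": [[[0,0,0.03],[0,-0.02,0],-1],[[0,0,0.03],[0,-0.02,0],-1]]}}

```text
clock: 19.45
tcp_pos: [516.7, 27.5, 170.6]
orientation: [-0.0, 0.28, 0.96, 0.0]
ft_force: [-0.6, 0.8, 0.0]
gripper_width: 0.336
finger_force: 40.0
```

```bash
python3 -c "
from h import *
st()"
```

```text
t 19.45 tcp [516.7  27.5 170.6] yaw 147.53 tilt [-0.0003  0.0002] j [-0.11  0.12  1.72  0.    1.3  -1.12] F [-0.6  0.8  0. ] T [ 0.05 -0.15  0.11] w 0.336 ff 40.0
```

Emit:
{"method": "jog_arm", "body": {"motion": [[[0,0,0.03],[0,-0.02,0],-1]]}}

```text
clock: 19.58
tcp_pos: [516.6, 27.5, 170.5]
orientation: [-0.0, 0.294, 0.956, 0.0]
ft_force: [0.7, -0.3, -0.5]
gripper_width: 0.337
finger_force: 40.0
```

```bash
python3 -c "
from h import *
st()"
```

```text
t 19.57 tcp [516.6  27.5 170.5] yaw 145.82 tilt [-0.0004  0.0002] j [-0.11  0.12  1.72  0.    1.3  -1.09] F [ 0.7 -0.3 -0.5] T [ 0.12 -0.15  0.15] w 0.337 ff 40.0
```

Emit:
{"method": "jog_arm", "body": {"motion": [[[0,0,0.03],[0,-0.02,0],-1]]}}

```text
clock: 19.7
tcp_pos: [516.5, 27.4, 170.4]
orientation: [-0.0, 0.308, 0.951, 0.0]
ft_force: [0.2, 0.4, -1.1]
gripper_width: 0.337
finger_force: 40.0
```

```bash
python3 -c "
from h import *
st()"
```

```text
t 19.7 tcp [516.5  27.4 170.4] yaw 144.1 tilt [-0.0006  0.0002] j [-0.11  0.12  1.72  0.    1.3  -1.06] F [ 0.2  0.4 -1.1] T [ 0.13 -0.22  0.21] w 0.337 ff 40.0
```

The ramps have bitten. From about yaw 150.5°, z draws down at 0.06 mm/deg, Fz falls and torque rises. I'm now about 6.5° past the bite, so I'll go about 4° further and follow down slightly.

Emit:
{"method": "jog_arm", "body": {"motion": [[[0,0,0.025],[0,-0.02,0.1],-1],[[0,0,0.025],[0,-0.02,0.1],-1],[[0,0,0.025],[0,-0.02,0],-1]]}}

```text
clock: 20.08
tcp_pos: [516.5, 27.5, 170.0]
orientation: [-0.0, 0.343, 0.939, 0.0]
ft_force: [1.1, 0.5, -3.8]
gripper_width: 0.334
finger_force: 40.0
```

```bash
python3 -c "
from h import *
st()"
```

```text
t 20.07 tcp [516.5  27.5 170. ] yaw 139.83 tilt [-0.0007  0.0003] j [-0.11  0.12  1.72  0.    1.3  -0.98] F [ 1.1  0.5 -3.8] T [ 0.25 -0.27  0.34] w 0.334 ff 40.0
```

Emit:
{"method": "jog_arm", "body": {"motion": [[[0,0,0],[0,0,0],-1],[[0,0,0],[0,0,0],-1],[[0,0,0],[0,0,0],-1]]}}

```text
clock: 20.45
tcp_pos: [516.4, 27.5, 170.0]
orientation: [-0.001, 0.343, 0.939, 0.0]
ft_force: [0.8, 1.5, -6.3]
gripper_width: 0.338
finger_force: 40.0
```

```bash
python3 -c "
from h import *
st()"
```

```text
t 20.45 tcp [516.4  27.5 170. ] yaw 139.89 tilt [-0.0009  0.0005] j [-0.11  0.12  1.72  0.    1.3  -0.99] F [ 0.8  1.5 -6.3] T [ 0.31 -0.34 -0.  ] w 0.338 ff 40.0
```

Emit:
{"method": "jog_arm", "body": {"motion": [[[0,0,0],[0,0,0],0.2],[[0,0,0],[0,0,0],0.2],[[0,0,0],[0,0,0],0.2],[[0,0,0],[0,0,0],0.2],[[0,0,0],[0,0,0],0.2],[[0,0,0],[0,0,-10],0.2],[[0,0,0],[0,0,-30],0.2],[[0,0,0],[0,0,-40],0.2],[[0,0,0],[0,0,-40],0.2],[[0,0,0],[0,0,0],0.2],[[0,0,0],[0,0,0],0.2]]}}

```text
clock: 21.82
tcp_pos: [516.3, 27.3, 290.1]
orientation: [-0.0, 0.343, 0.939, -0.0]
ft_force: [0.7, 0.2, 0.2]
gripper_width: 0.601
finger_force: 0.0
```

```bash
python3 - <<'E'
from h import *
st(); c=cap('wrist'); d=cap('side')
x,y=516,27.5
cv2.imwrite('pics/end.png',np.hstack([rect(c,x,y,202,90,4),rect(d,x,y,165,90,4)])[:,:,::-1])
E
```

```text
t 21.82 tcp [516.3  27.3 290.1] yaw 139.9 tilt [-0.0007  0.0001] j [-0.11  0.03  1.57 -0.    1.55 -0.99] F [0.7 0.2 0.2] T [ 0.03 -0.15 -0.03] w 0.601 ff 0.0
```

View pics/end.png

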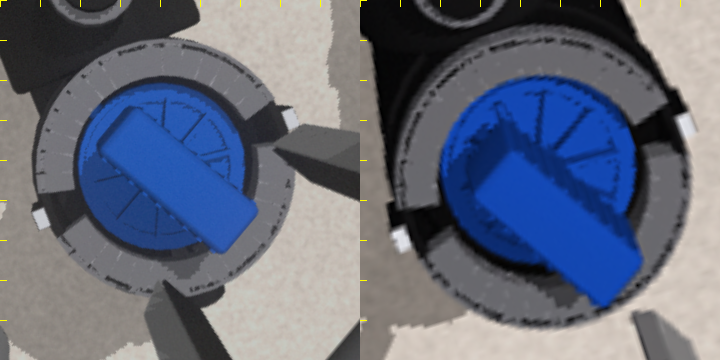

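The picture shows the lid seated level in the pot. The bar runs from (120,128) to (238,230), about -41°, which is about 62° clockwise of the notches, and the gripper is clear.

```bash
python3 -c "
from h import *
print(robot.finish_job())"
```

```text
the job is handed in; nothing more can be done
None
```

The 100 mm lid is in the pot and hand-tight: I turned it about 62° clockwise, roughly 10–11° past the bite I felt near 52°, let go of it, and handed the job in at about 22 s without disturbing the other things on the shelf.

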